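# Shut the steam vents on the packed meal boxes in order

### The job

Shut the steam vents of the three packed meal boxes for delivery: with the fingertips, gently press the white vent plug on each lid all the way down, first on the turquoise box, then on the yellow one, then on the orange one. Do not pick up, tip or shove the boxes, and leave the cup, the jar and the serving spoon where they are.

Things in the scene. Friction and masses are not known exactly. Their poses are not given: they have to be found in the camera images.
- box_turquoise: Closed turquoise plastic meal box, loose on the table, full (about 0.5 to 1 kg): 158 x 118 mm (along its x and y) over the lid and 62 mm high, z up, origin at the centre of its underside. The vent plug stands on the lid at x = -40 mm, y = 0 in the box's frame.
- vent_turquoise_top (a point): Centre of the top of the turquoise box's steam-vent plug: round flat white silicone cap, 28 mm across and 7 mm thick, on a 16 mm stem whose lower part is red and shows only while the vent is open. The top is 25 mm above the lid (87 mm above the table) when fully open and 15 mm above the lid (77 mm above the table) when fully shut. The cap is soft: under a finger it gives about 0.7 mm per newton, 6 mm at most, and springs back. Moves with the plug.
- vent_turquoise (a joint): How far that plug has been pushed down, in m: 0 fully open, 0.010 hard down (shut). Slides straight down against a steady friction of about 3 N (so the soft cap first gives some 2 mm) and stays where it is left; at 0.010 it meets a stop. It starts between 0 and 0.0015.
- box_yellow: Closed yellow plastic meal box, loose on the table, full (about 0.5 to 1 kg): 158 x 118 mm (along its x and y) over the lid and 62 mm high, z up, origin at the centre of its underside. The vent plug stands on the lid at x = -40 mm, y = 0 in the box's frame.
- vent_yellow_top (a point): Centre of the top of the yellow box's steam-vent plug: round flat white silicone cap, 28 mm across and 7 mm thick, on a 16 mm stem whose lower part is red and shows only while the vent is open. The top is 25 mm above the lid (87 mm above the table) when fully open and 15 mm above the lid (77 mm above the table) when fully shut. The cap is soft: under a finger it gives about 0.7 mm per newton, 6 mm at most, and springs back. Moves with the plug.
- vent_yellow (a joint): How far that plug has been pushed down, in m: 0 fully open, 0.010 hard down (shut). Slides straight down against a steady friction of about 3 N (so the soft cap first gives some 2 mm) and stays where it is left; at 0.010 it meets a stop. It starts between 0 and 0.0015.
- box_orange: Closed orange plastic meal box, loose on the table, full (about 0.5 to 1 kg): 158 x 118 mm (along its x and y) over the lid and 62 mm high, z up, origin at the centre of its underside. The vent plug stands on the lid at x = -40 mm, y = 0 in the box's frame.
- vent_orange_top (a point): Centre of the top of the orange box's steam-vent plug: round flat white silicone cap, 28 mm across and 7 mm thick, on a 16 mm stem whose lower part is red and shows only while the vent is open. The top is 25 mm above the lid (87 mm above the table) when fully open and 15 mm above the lid (77 mm above the table) when fully shut. The cap is soft: under a finger it gives about 0.7 mm per newton, 6 mm at most, and springs back. Moves with the plug.
- vent_orange (a joint): How far that plug has been pushed down, in m: 0 fully open, 0.010 hard down (shut). Slides straight down against a steady friction of about 3 N (so the soft cap first gives some 2 mm) and stays where it is left; at 0.010 it meets a stop. It starts between 0 and 0.0015.
- cup: Bystander: loose empty steel cup, 72 mm across, 85 mm high, upright; origin at the centre of its underside.
- jar: Bystander: loose amber glass jar with a steel cap, 64 mm across, 90 mm high, upright; origin at the centre of its underside.
- spoon: Bystander: loose white serving spoon, 190 mm long, lying flat along its own x, under 35 mm high; origin near the middle of its length, on the table.
Mind the look-alikes: they are no part of the job. There is more than one size of the box_orange; the job needs the smallest.

How it is judged:
By the outcome, as a careful person would: the job done as asked, in the order asked, and still so for the second after the job is handed in, with the robot touching nothing.
It also fails if it takes over 56 s, if anything falls off the work surface, if the arm or the gripper's body presses on something with over 40 N, if the wrist force passes 120 N, or if a joint passes its speed limit or range.

### The arm

A 6-joint arm with a two-finger parallel gripper is mounted at the origin on the work surface. World frame = base frame: x ahead of the robot, y to its left, z up, the work surface at z = 0. Lengths are in m, angles in rad, forces in N, time in s.
With the tool pointing down it reaches from about 0.4 to 0.825 m from the base axis. Payload 7 kg.
Tool frame: the origin (TCP) lies midway between the tips of the shut fingers; the grasp point (between the pads) lies 19 mm behind it; z points along the fingers, y is the direction in which the jaws open and shut (so a half turn about z gives the same grasp; the last joint's range is limited). The gripper opens to 85 mm and grips with 20 to 120 N. Pads are 22 mm wide; open, the fingers measure 114 mm over their backs; the gripper's body (76 mm by 85 mm) begins 54 mm behind the grasp point. The pads swing forward as they close: fully open they stand 13 mm farther back than shut.
Start: joints at [1.463, 0.359, 0.012, 0, -1.224, -0.288], TCP at [0.26, 0.623, 0.231] pointing down, gripper open.
Joint ranges: [-3.07, 3.07], [-1.43, 2.12], [-1.02, 1.25], [-3.03, 1.67], [-3.05, -0], [-3.03, 3.03]. Speed limits (rad/s): [2.39, 2.39, 3.01, 3.14, 3.14, 3.14].

### API

Orientations are given as a 3x3 rotation matrix whose columns are the frame's x, y, z axes.
In Python, from station import sensors, optics, bot gives the robot as it stands.
- The arm moves only by the tool apply_moves, never from a script. Its arguments are lists of equal length, an entry for each row: "slide": the shift along the tool's x, y, z in mm, a list of three; "twist": the turn, a rotation vector about the tool's x, y, z in degrees, a list of three; "jaw": the opening, from 0 (shut) to 1 (fully open). A call has 1 to 20 rows; each row is the pose to reach, as a shift and turn from the pose commanded when the call began, along the tool's axes at that moment; what a row does not reach only later rows make up. A row lasts 1/12 s, in which the tool goes at most 41.7 mm and 7.16 degrees, less where a joint would pass 70% of its speed; a pose out of reach is approached as far as the arm can. A call with a gripper value outside its range is refused whole. The fingers move at their own pace and stop on an object; the grip force is fixed at half the most. Time passes only in rows, so rows that repeat a pose let the fingers close. It gives the time, the measured TCP pose, the force and the opening at its end, in the units of the state.
- sensors.get_state(): the state, without advancing time (a new reading comes with each control period).
- optics.snapshot(name): name is "side" or "top" or "wrist"; returns a dict with "color" (480x640x3 uint8, red, green, blue), "fx", "fy", "cx", "cy" (pixels), "D" ([k1, k2, p1, p2, k3] as OpenCV has them; the pictures are not rectified), "view" (4x4, takes a point from world to camera coordinates). Camera axes: x right, y down, z forward; pixel columns grow to the right and rows downward; lengths in m; the calibration is good to about 2 mm. A picture is of the moment at which its call begins. There is no depth.
- bot.sign_off(): hands the job in, once; it reports no verdict.
The state is a dict: "t": time; "q": joint angles; "qd": joint speeds; "tau": joint torques, N m; "tcp_pos": TCP position; "eef_rot": TCP orientation; "ft_force": force on the tool from outside, world axes, zero at the start; "wrist_torque": the same for the moment, N m; "grip_width": finger opening in m.
Only numpy, scipy, OpenCV 4.12 (cv2) and the standard library are available. Lean on these libraries where they do the work, as an engineer would, in place of code of your own. Each camera call takes 0.05 s, during which the arm holds its last target.

## Working session

There is one attempt and no reset: what is moved stays moved. The work goes in short steps, Python scripts to look and compute and a tool call to move; the robot and the scene stay as the last step left them, time stands still between calls to the robot, and variables do not carry over. Pictures are saved under pics/ and viewed, and the job is handed in when it is done.

Besides the shell and the picture viewer there is one more tool, called after "Call:" as name(argument=value, ...) on one line, values as JSON. apply_moves: Moves the arm, as the interface text tells. Its arguments: {"type":"object","properties":{"slide":{"type":"array"},"twist":{"type":"array"},"jaw":{"type":"array"}},"required":["slide","twist","jaw"]}

```bash
mkdir -p pics; cat > h.py <<'E'
import numpy as np,cv2
from station import sensors,optics,bot
def snap(n,f):
    s=optics.snapshot(n); cv2.imwrite('pics/%s.png'%f,s['color'][:,:,::-1]); np.save('pics/%s.npy'%f,s,allow_pickle=True); return s
def load(f): return np.load('pics/%s.npy'%f,allow_pickle=True).item()
def K(s): return np.array([[s['fx'],0,s['cx']],[0,s['fy'],s['cy']],[0,0,1.]])
def ray(s,uv,z):
    p=cv2.undistortPoints(np.array([[uv]],float),K(s),np.array(s['D'],float))[0,0]
    V=np.array(s['view']);R=V[:3,:3];t=V[:3,3];c=-R.T@t;d=R.T@np.array([p[0],p[1],1]);return c+d*(z-c[2])/d[2]
def proj(s,P):
    V=np.array(s['view']);r=cv2.Rodrigues(V[:3,:3])[0]
    return cv2.projectPoints(np.array(P,float).reshape(-1,1,3),r,V[:3,3],K(s),np.array(s['D'],float))[0][:,0]
def crop(f,g,x0,x1,y0,y1,k):
    i=cv2.imread('pics/%s.png'%f)[y0:y1,x0:x1]; cv2.imwrite('pics/%s.png'%g,cv2.resize(i,None,fx=k,fy=k,interpolation=cv2.INTER_CUBIC))
E
python3 - <<'E'
from h import *
for n in('top','side','wrist'): snap(n,n+'0')
s=sensors.get_state();print(s)
E
```

```text
{'t': 0.15, 'q': array([ 1.46314071e+00,  3.59217275e-01,  1.12781005e-02, -2.28630292e-04,
       -1.22410281e+00, -2.88095786e-01]), 'qd': array([ 0.00136427, -0.00227956,  0.00324835,  0.0030952 , -0.00111215,
        0.00019739]), 'tau': array([-1.71966749e-03, -5.83874846e+01,  2.93646187e+01,  6.94035888e+00,
       -4.35085080e-03, -2.66279031e-06]), 'tcp_pos': array([0.26010997, 0.62248281, 0.2305907 ]), 'eef_rot': array([[ 9.22677182e-01, -3.85573205e-01, -3.47624840e-04],
       [-3.85573333e-01, -9.22676394e-01, -1.21533680e-03],
       [ 1.47856072e-04,  1.25539841e-03, -9.99999201e-01]]), 'ft_force': array([-0.31142689, -1.12623603, -0.21489534]), 'wrist_torque': array([ 0.04325645, -0.08854903,  0.04230245]), 'grip_width': 0.08547733437509485}
```

View pics/top0.png

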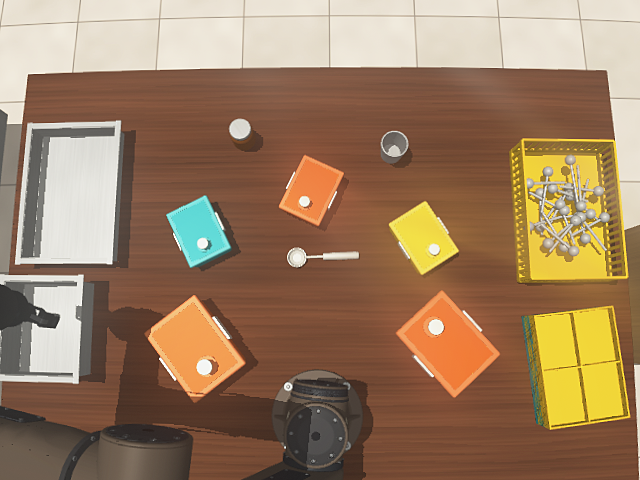

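View pics/side0.png

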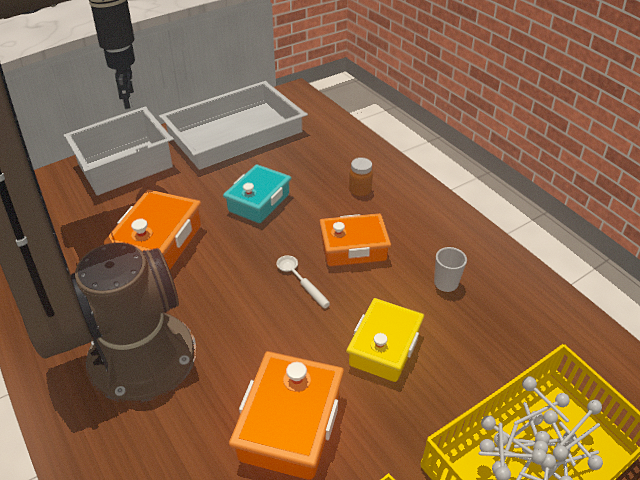

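View pics/wrist0.png

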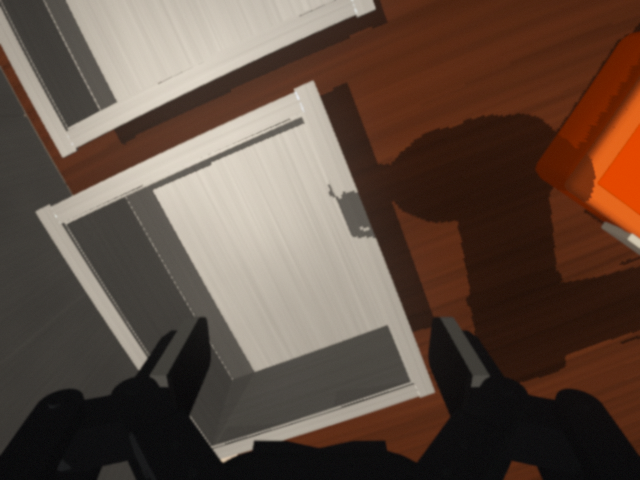

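The top view shows turquoise at (199,231), yellow at (424,238) and the smallest orange at (311,191). The two larger oranges at (196,347) and (448,343) are decoys. I'll zoom in on the plugs next.

```bash
python3 - <<'E'
from h import *
i=cv2.imread('pics/top0.png');j=cv2.imread('pics/side0.png')
def c(im,x,y,k=10,r=20):return cv2.resize(im[y-r:y+r,x-r:x+r],None,fx=6.6,fy=6.6,interpolation=cv2.INTER_CUBIC)
a=np.hstack([c(i,203,243),c(i,433,250),c(i,304,202)]);b=np.hstack([c(j,248,188),c(j,380,341),c(j,339,228)])
cv2.imwrite('pics/c0.png',np.vstack([a,b]));print(a.shape)
E
```

```text
(264, 792, 3)
```

View pics/c0.png

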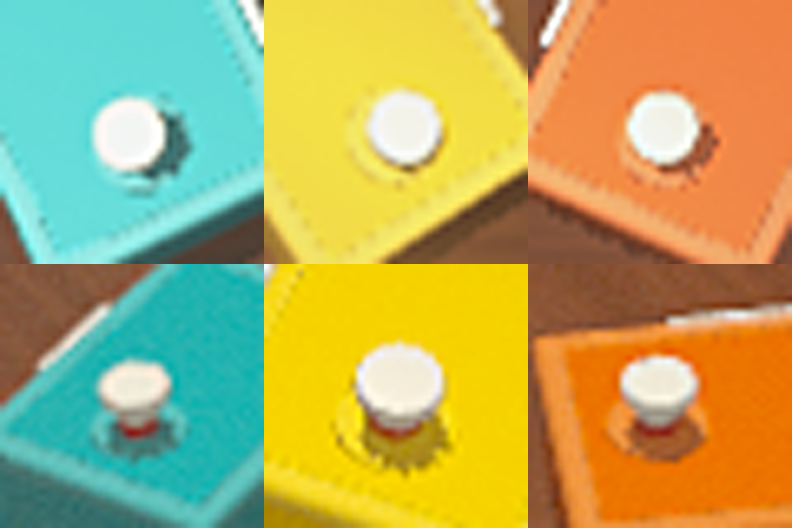

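```bash
python3 - <<'E'
from h import *
T=load('top0');S=load('side0')
# check FK of shut tips / base: tcp in views
st=sensors.get_state()
for n,a,b in(('t',(202.4,242.9),(248.2,185)),('y',(433.8,249),(380.2,337.8)),('o',(304.1,201.2),(338.3,225))):
    p=ray(T,a,.0865);q=ray(S,b,.0865)
    print(n,p.round(4),q.round(4),'r',np.hypot(*p[:2]).round(3),'az',np.degrees(np.arctan2(p[1],p[0])).round(1))
for n,b in (('cup',(395,141)),('jar',(240,128))): print(n,ray(T,b,.088).round(3))
for b in ((296,257),(358,255)): print(ray(T,b,.01).round(3))
# box corners top-lid
for n,cs in (('t',[(166,213),(208,195),(233,250),(192,268)]),('y',[(388,219),(426,201),(460,241),(420,276)]),('o',[(306,155),(345,171),(322,225),(279,205)])):
    P=np.array([ray(T,c,.055)[:2] for c in cs]);print(n,P.round(3).tolist(),np.linalg.norm(P-np.roll(P,-1,0),axis=1).round(3))
E
```

```text
t [0.4354 0.2866 0.0865] [0.4369 0.2912 0.0865] r 0.521 az 33.4
y [ 0.4168 -0.2974  0.0865] [ 0.4168 -0.2969  0.0865] r 0.512 az -35.5
o [0.5415 0.0293 0.0865] [0.5421 0.0311 0.0865] r 0.542 az 3.1
cup [ 0.7   -0.207  0.088]
jar [0.739 0.197 0.088]
[0.408 0.053 0.01 ]
[ 0.412 -0.111  0.01 ]
t [[0.52, 0.392], [0.567, 0.283], [0.421, 0.214], [0.375, 0.319]] [0.12  0.161 0.115 0.162]
y [[0.5, -0.187], [0.548, -0.288], [0.442, -0.373], [0.352, -0.266]] [0.111 0.136 0.14  0.168]
o [[0.674, 0.025], [0.629, -0.077], [0.485, -0.016], [0.539, 0.096]] [0.112 0.157 0.124 0.152]
```

```bash
cat >> h.py <<'E'
def sh(*p):
    s=sensors.get_state();print('shift mm',(1e3*s['eef_rot'].T@(np.array(p)-s['tcp_pos'])).round(1),'pos',s['tcp_pos'].round(4),'F',s['ft_force'].round(2),'t',s['t'])
E
python3 -c "
from h import *
sh(.436,.2885,.14)"
```

```text
shift mm [291.1 240.2  90.9] pos [0.2601 0.6225 0.2306] F [-0.31 -1.13 -0.21] t 0.15
```

Call:
apply_moves(slide=[[30,25,0],[60,50,0],[90,74,0],[120,99,0],[150,124,0],[180,149,0],[210,173,0],[240,198,0],[270,223,10],[285,235,40],[291,240,70],[291,240,90],[291,240,91],[291,240,91],[291,240,91]], twist=[[0,0,0],[0,0,0],[0,0,0],[0,0,0],[0,0,0],[0,0,0],[0,0,0],[0,0,0],[0,0,0],[0,0,0],[0,0,0],[0,0,0],[0,0,0],[0,0,0],[0,0,0]], jaw=[0,0,0,0,0,0,0,0,0,0,0,0,0,0,0])

```text
t: 1.4
tcp_pos: [0.4368, 0.29, 0.1415]
eef_rot: [[0.923, -0.385, 0.001], [-0.385, -0.923, 0.001], [0.001, -0.001, -1.0]]
ft_force: [0.4, -0.0, 0.6]
grip_width: -0.0002
```

```bash
python3 - <<'E'
from h import *
for n in('top','side','wrist'): snap(n,n+'1')
sh(.436,.2885,.14)
s=sensors.get_state();print(s['q'].round(3),s['grip_width'])
i=cv2.imread('pics/top1.png')[170:300,140:270];j=cv2.imread('pics/side1.png')[110:240,185:315]
cv2.imwrite('pics/c1.png',cv2.resize(np.hstack([i,j]),None,fx=3,fy=3,interpolation=cv2.INTER_CUBIC))
for f in('top1','side1'):print(proj(load(f),s['tcp_pos']))
W=load('wrist1');print(proj(W,[[.436,.2885,.0865],s['tcp_pos'],[.4354,.2866,.0865],[.4369,.2912,.0865]]))
E
```

```text
shift mm [0.1 2.  1.8] pos [0.4367 0.2903 0.1418] F [ 0.85  0.19 -0.14] t 1.55
[ 0.961  0.19  -0.444  0.    -0.934  0.214] -0.00022416446124589356
[[196.06266625 239.00596456]]
[[246.58681617 168.0828303 ]]
[[321.91771855 266.49602564]
 [317.90181507 318.30409195]
 [325.55456656 266.19721162]
 [316.71948948 266.84580715]]
```

View pics/wrist1.png

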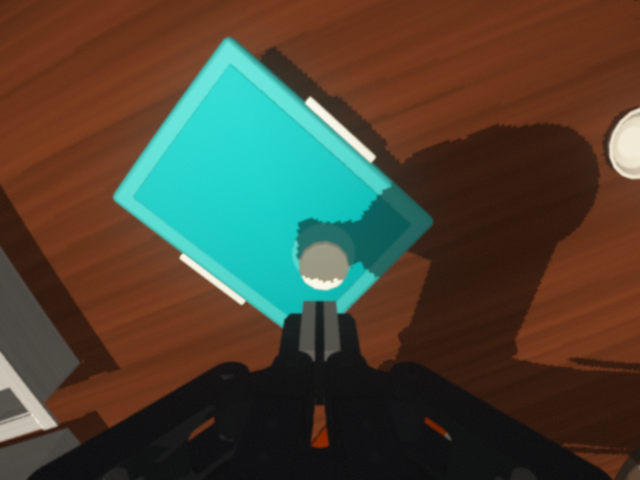

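View pics/c1.png

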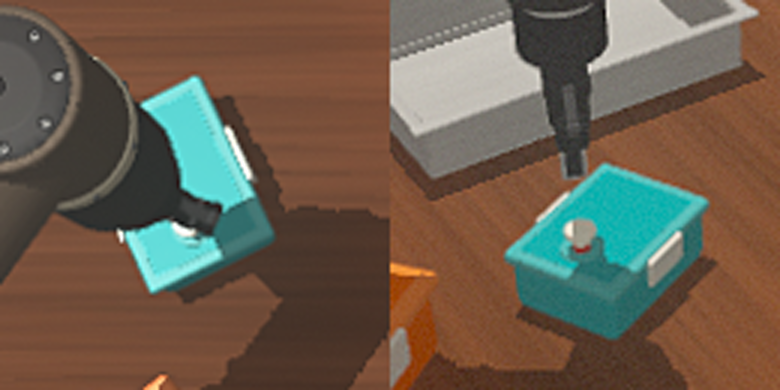

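```bash
python3 -c "
from h import *
W=load('wrist1');print(ray(W,(323.5,264),.0865))
sh(.4358,.2880,.093)"
```

```text
[0.43702792 0.28714138 0.0865    ]
shift mm [ 0.1  2.6 48.8] pos [0.4367 0.2903 0.1418] F [ 0.85  0.19 -0.14] t 1.55
```

Call:
apply_moves(slide=[[0.5,2.5,20],[0.5,2.5,38],[0.5,2.5,47],[0.5,2.5,49],[0.5,2.5,49],[0.5,2.5,49]], twist=[[0,0,0],[0,0,0],[0,0,0],[0,0,0],[0,0,0],[0,0,0]], jaw=[0,0,0,0,0,0])

```text
t: 2.05
tcp_pos: [0.4362, 0.2873, 0.0922]
eef_rot: [[0.923, -0.385, 0.001], [-0.385, -0.923, 0.001], [0.001, -0.001, -1.0]]
ft_force: [0.0, 0.4, -0.4]
grip_width: -0.0002
```

```bash
python3 -c "
from h import *
sh(.4362,.2880,.073)
snap('side','side2');crop('side2','c2',185,315,110,240,5)"
```

```text
shift mm [-0.2 -0.6 19.2] pos [0.4362 0.2873 0.0922] F [ 0.03  0.42 -0.43] t 2.05
```

View pics/c2.png

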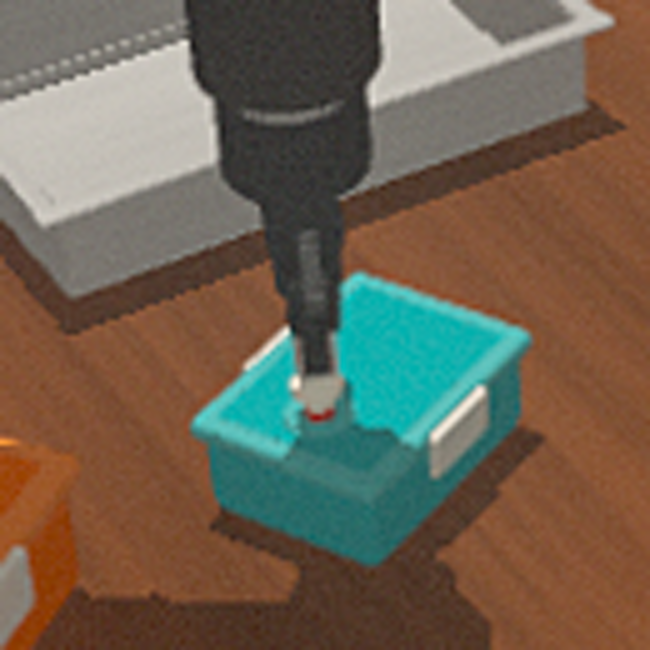

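The side view shows the fingertips centred over the turquoise cap at crop (317,380), with the red stem still visible.

Call:
apply_moves(slide=[[0,0,2],[0,0,4],[0,0,6],[0,0,8],[0,0,10],[0,0,12],[0,0,14],[0,0,14],[0,0,14]], twist=[[0,0,0],[0,0,0],[0,0,0],[0,0,0],[0,0,0],[0,0,0],[0,0,0],[0,0,0],[0,0,0]], jaw=[0,0,0,0,0,0,0,0,0])

```text
t: 2.85
tcp_pos: [0.4359, 0.2868, 0.0773]
eef_rot: [[0.923, -0.385, 0.0], [-0.385, -0.923, 0.0], [0.0, -0.0, -1.0]]
ft_force: [0.7, 1.0, 2.1]
grip_width: -0.0002
```

Call:
apply_moves(slide=[[0,0,1],[0,0,2],[0,0,3],[0,0,4],[0,0,4.5],[0,0,4.5],[0,0,4.5]], twist=[[0,0,0],[0,0,0],[0,0,0],[0,0,0],[0,0,0],[0,0,0],[0,0,0]], jaw=[0,0,0,0,0,0,0])

```text
t: 3.43
tcp_pos: [0.4359, 0.2868, 0.073]
eef_rot: [[0.923, -0.385, 0.0], [-0.385, -0.923, 0.0], [0.0, -0.0, -1.0]]
ft_force: [-0.1, 0.9, 6.5]
grip_width: 0.0001
```

Call:
apply_moves(slide=[[0,0,0.5],[0,0,1],[0,0,1],[0,0,1]], twist=[[0,0,0],[0,0,0],[0,0,0],[0,0,0]], jaw=[0,0,0,0])

```text
t: 3.77
tcp_pos: [0.4359, 0.2868, 0.0722]
eef_rot: [[0.923, -0.385, 0.0], [-0.385, -0.923, 0.0], [0.0, -0.0, -1.0]]
ft_force: [-0.6, 0.9, 8.2]
grip_width: -0.0001
```

Call:
apply_moves(slide=[[0,0,-4],[0,0,-12],[0,0,-25],[0,0,-50],[0,0,-80],[0,0,-80]], twist=[[0,0,0],[0,0,0],[0,0,0],[0,0,0],[0,0,0],[0,0,0]], jaw=[0,0,0,0,0,0])

```text
t: 4.27
tcp_pos: [0.4375, 0.2882, 0.1571]
eef_rot: [[0.923, -0.385, 0.005], [-0.385, -0.923, 0.004], [0.003, -0.006, -1.0]]
ft_force: [1.1, 1.1, 1.0]
grip_width: 0.0001
```

```bash
python3 -c "
from h import *
sh(.4168,-.2972,.15)
snap('side','side3');crop('side3','c3',208,288,148,228,7)"
```

```text
shift mm [206.1 548.3   4.4] pos [0.4375 0.2882 0.1571] F [1.14 1.15 0.96] t 4.2667
```

View pics/c3.png

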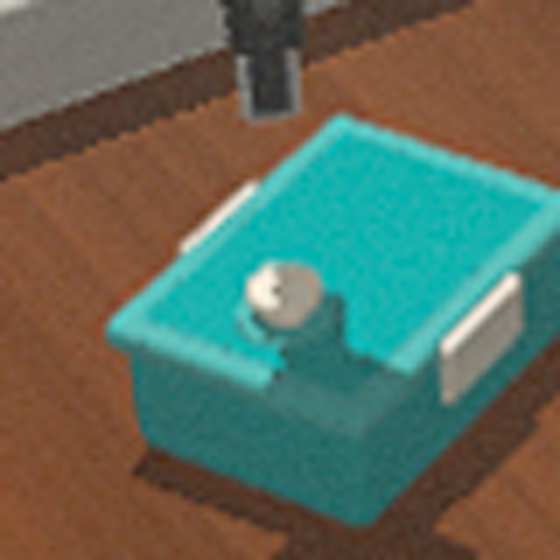

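Turquoise is shut: its cap sits low at crop (285,293) and no red shows. Next is yellow.

Call:
apply_moves(slide=[[14,25,0],[30,55,0],[46,86,0],[62,118,0],[77,150,0],[92,183,0],[106,217,0],[121,252,0],[135,287,0],[147,323,0],[160,359,0],[171,395,0],[182,431,0],[191,467,0],[199,503,0],[204,532,4],[206,547,12],[206,548,19],[206,548,19],[206,548,19]], twist=[[0,0,0],[0,0,0],[0,0,0],[0,0,0],[0,0,0],[0,0,0],[0,0,0],[0,0,0],[0,0,0],[0,0,0],[0,0,0],[0,0,0],[0,0,0],[0,0,0],[0,0,0],[0,0,0],[0,0,0],[0,0,0],[0,0,0],[0,0,0]], jaw=[0,0,0,0,0,0,0,0,0,0,0,0,0,0,0,0,0,0,0,0])

```text
t: 5.98
tcp_pos: [0.4137, -0.2979, 0.132]
eef_rot: [[0.922, -0.386, -0.002], [-0.386, -0.922, 0.001], [-0.002, 0.0, -1.0]]
ft_force: [-0.1, 0.5, 1.1]
grip_width: -0.0003
```

```bash
python3 -c "
from h import *
sh(.4168,-.2972,.093)
W=snap('wrist','wrist4');print(proj(W,[[.4168,-.2972,.0865]]))
snap('side','side4');crop('side4','c4',310,440,270,400,5)"
```

```text
shift mm [ 2.7 -1.9 39. ] pos [ 0.4137 -0.2979  0.132 ] F [-0.08  0.47  1.09] t 5.9833
[[314.27026019 268.9144472 ]]
```

View pics/wrist4.png

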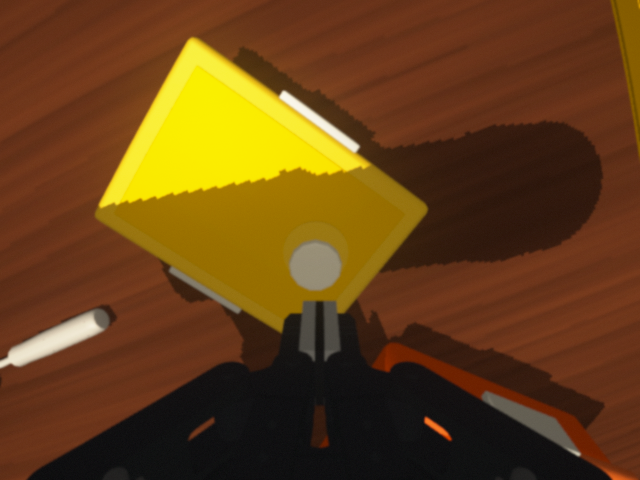

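View pics/c4.png

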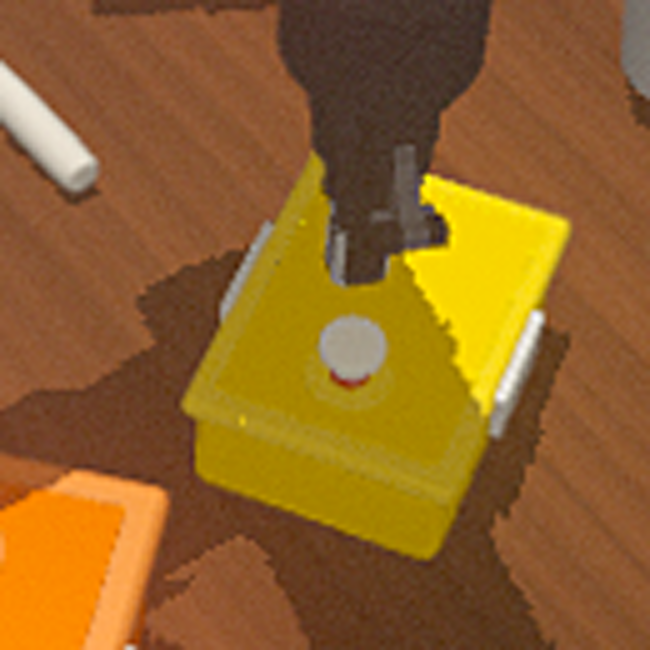

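Call:
apply_moves(slide=[[2,-1,15],[3,-1.8,28],[3,-1.8,36],[3,-1.8,39],[3,-1.8,39],[3,-1.8,39]], twist=[[0,0,0],[0,0,0],[0,0,0],[0,0,0],[0,0,0],[0,0,0]], jaw=[0,0,0,0,0,0])

```text
t: 6.58
tcp_pos: [0.4183, -0.2977, 0.0943]
eef_rot: [[0.923, -0.385, 0.0], [-0.385, -0.923, -0.0], [0.0, 0.0, -1.0]]
ft_force: [0.9, 0.1, 0.3]
grip_width: -0.0001
```

```bash
python3 -c "
from h import *
sh(.417,-.2973,.073)
snap('side','side5');crop('side5','c5',310,440,270,400,5)"
```

```text
shift mm [-1.4  0.1 21.3] pos [ 0.4183 -0.2977  0.0943] F [0.93 0.1  0.26] t 6.5833
```

View pics/c5.png

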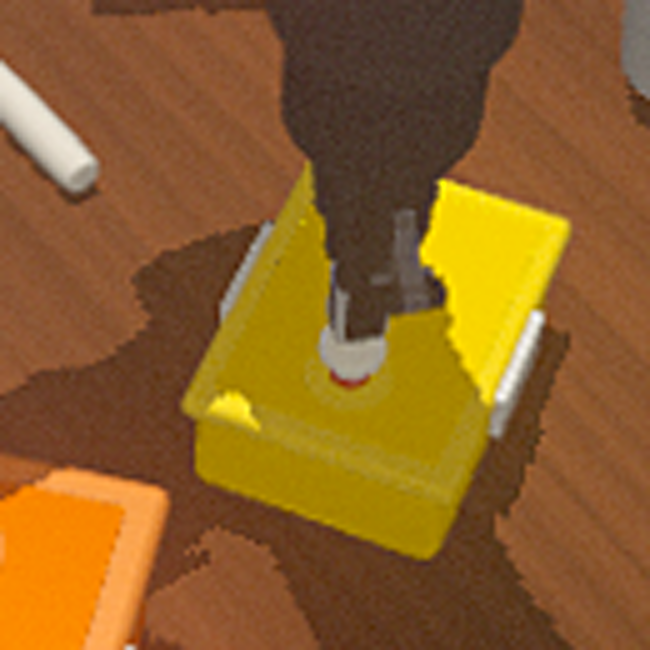

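The side view shows the fingertips at crop (358,335), about 7 mm above the yellow cap centre at (352,345). I'll descend with a small x correction.

Call:
apply_moves(slide=[[-1,0,2],[-1,0,4],[-1,0,6],[-1,0,8],[-1,0,10],[-1,0,12],[-1,0,14],[-1,0,16],[-1,0,17],[-1,0,18],[-1,0,18],[-1,0,18]], twist=[[0,0,0],[0,0,0],[0,0,0],[0,0,0],[0,0,0],[0,0,0],[0,0,0],[0,0,0],[0,0,0],[0,0,0],[0,0,0],[0,0,0]], jaw=[0,0,0,0,0,0,0,0,0,0,0,0])

```text
t: 7.63
tcp_pos: [0.4171, -0.2976, 0.0758]
eef_rot: [[0.923, -0.386, -0.0], [-0.386, -0.923, -0.0], [-0.0, 0.0, -1.0]]
ft_force: [-0.2, 0.7, 2.1]
grip_width: -0.0004
```

Call:
apply_moves(slide=[[0,0,1],[0,0,2],[0,0,3],[0,0,3.5],[0,0,3.5],[0,0,3.5]], twist=[[0,0,0],[0,0,0],[0,0,0],[0,0,0],[0,0,0],[0,0,0]], jaw=[0,0,0,0,0,0])

```text
t: 8.13
tcp_pos: [0.4171, -0.2976, 0.0726]
eef_rot: [[0.923, -0.385, 0.0], [-0.385, -0.923, -0.0], [0.0, 0.0, -1.0]]
ft_force: [-1.8, 0.8, 7.0]
grip_width: -0.0
```

Call:
apply_moves(slide=[[0,0,0.5],[0,0,0.7],[0,0,0.7]], twist=[[0,0,0],[0,0,0],[0,0,0]], jaw=[0,0,0])

```text
t: 8.38
tcp_pos: [0.4171, -0.2976, 0.0719]
eef_rot: [[0.923, -0.385, 0.0], [-0.385, -0.923, -0.0], [0.0, 0.0, -1.0]]
ft_force: [-1.6, 1.8, 8.1]
grip_width: -0.0
```

Call:
apply_moves(slide=[[0,0,-4],[0,0,-12],[0,0,-25],[0,0,-50],[0,0,-80],[0,0,-80]], twist=[[0,0,0],[0,0,0],[0,0,0],[0,0,0],[0,0,0],[0,0,0]], jaw=[0,0,0,0,0,0])

```text
t: 8.88
tcp_pos: [0.4198, -0.2987, 0.1571]
eef_rot: [[0.923, -0.385, 0.007], [-0.385, -0.923, -0.003], [0.008, 0.0, -1.0]]
ft_force: [1.4, 0.1, 0.6]
grip_width: 0.0002
```

```bash
python3 -c "
from h import *
sh(.542,.0300,.135)
snap('side','side6');crop('side6','c6',310,440,270,400,5)"
```

```text
shift mm [ -13.8 -350.4   21.9] pos [ 0.4198 -0.2987  0.1571] F [1.35 0.09 0.62] t 8.8833
```

View pics/c6.png

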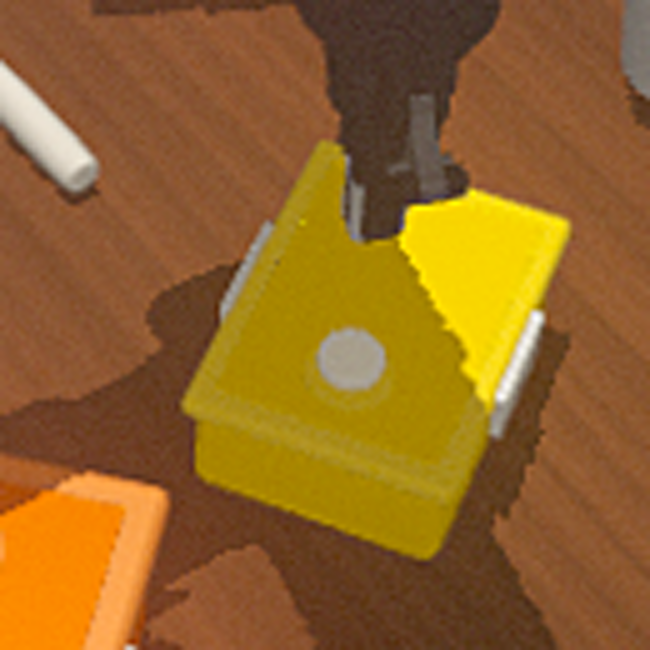

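Yellow is shut: no red shows below the cap at crop (352,358), and the box hasn't moved. Next is the small orange.

Call:
apply_moves(slide=[[-1,-25,0],[-2,-60,0],[-3,-95,0],[-4,-130,0],[-5,-165,0],[-6,-200,0],[-7,-235,0],[-8,-270,0],[-9,-300,0],[-10,-330,3],[-11,-345,8],[-12,-350,14],[-12,-350,15],[-12,-350,15],[-12,-350,15]], twist=[[0,0,0],[0,0,0],[0,0,0],[0,0,0],[0,0,0],[0,0,0],[0,0,0],[0,0,0],[0,0,0],[0,0,0],[0,0,0],[0,0,0],[0,0,0],[0,0,0],[0,0,0]], jaw=[0,0,0,0,0,0,0,0,0,0,0,0,0,0,0])

```text
t: 10.18
tcp_pos: [0.5403, 0.029, 0.1363]
eef_rot: [[0.922, -0.386, -0.001], [-0.386, -0.922, -0.0], [-0.001, 0.001, -1.0]]
ft_force: [-0.7, -0.3, 0.6]
grip_width: -0.0004
```

```bash
python3 -c "
from h import *
sh(.542,.030,.093)
W=snap('wrist','wrist7');print(proj(W,[[.542,.030,.0865]]))"
```

```text
shift mm [ 1.2 -1.6 43.3] pos [0.5403 0.029  0.1363] F [-0.66 -0.33  0.59] t 10.1833
[[314.78426624 268.32654608]]
```

View pics/wrist7.png

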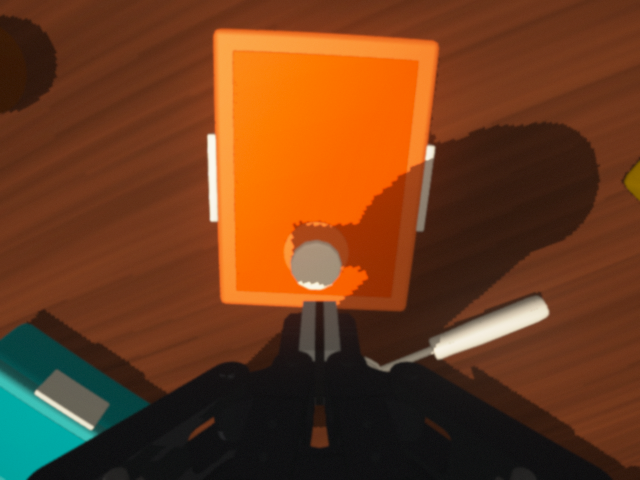

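The wrist view shows the orange cap at (316,265), against a prediction of (315,268), so the estimate holds.

Call:
apply_moves(slide=[[1,-1,15],[1,-1,30],[1,-1,38],[1,-1,41],[1,-1,41],[1,-1,41]], twist=[[0,0,0],[0,0,0],[0,0,0],[0,0,0],[0,0,0],[0,0,0]], jaw=[0,0,0,0,0,0])

```text
t: 10.73
tcp_pos: [0.5425, 0.0303, 0.0961]
eef_rot: [[0.923, -0.386, 0.001], [-0.386, -0.923, -0.0], [0.0, -0.0, -1.0]]
ft_force: [-0.1, -1.7, 0.6]
grip_width: -0.0001
```

```bash
python3 -c "
from h import *
sh(.5422,.030,.073)
snap('side','side8');crop('side8','c8',280,410,160,290,5)"
```

```text
shift mm [-0.2  0.4 23.1] pos [0.5425 0.0303 0.0961] F [-0.08 -1.67  0.58] t 10.7333
```

View pics/c8.png

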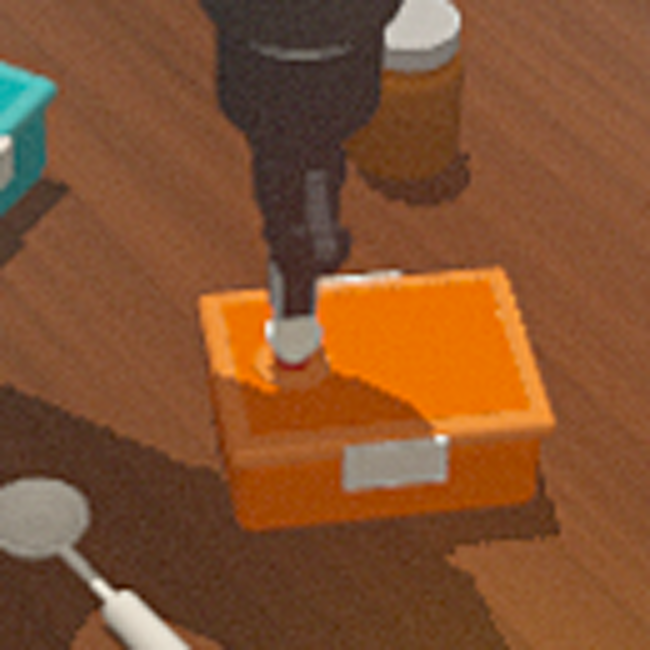

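The fingertips are centred over the orange cap at crop (294,335).

Call:
apply_moves(slide=[[0,0,2],[0,0,4],[0,0,6],[0,0,8],[0,0,10],[0,0,12],[0,0,14],[0,0,16],[0,0,18],[0,0,20],[0,0,20],[0,0,20]], twist=[[0,0,0],[0,0,0],[0,0,0],[0,0,0],[0,0,0],[0,0,0],[0,0,0],[0,0,0],[0,0,0],[0,0,0],[0,0,0],[0,0,0]], jaw=[0,0,0,0,0,0,0,0,0,0,0,0])

```text
t: 11.78
tcp_pos: [0.5423, 0.0306, 0.0755]
eef_rot: [[0.923, -0.386, -0.0], [-0.386, -0.923, 0.0], [-0.0, 0.0, -1.0]]
ft_force: [-0.9, 0.6, 2.2]
grip_width: 0.0002
```

Call:
apply_moves(slide=[[0,0,1],[0,0,2],[0,0,3],[0,0,3.5],[0,0,3.5],[0,0,3.5]], twist=[[0,0,0],[0,0,0],[0,0,0],[0,0,0],[0,0,0],[0,0,0]], jaw=[0,0,0,0,0,0])

```text
t: 12.28
tcp_pos: [0.5423, 0.0306, 0.0725]
eef_rot: [[0.923, -0.385, 0.0], [-0.385, -0.923, 0.0], [0.0, -0.0, -1.0]]
ft_force: [-2.7, 0.5, 6.8]
grip_width: -0.0002
```

Call:
apply_moves(slide=[[0,0,0.5],[0,0,0.7],[0,0,0.7]], twist=[[0,0,0],[0,0,0],[0,0,0]], jaw=[0,0,0])

```text
t: 12.53
tcp_pos: [0.5423, 0.0306, 0.0718]
eef_rot: [[0.923, -0.385, 0.0], [-0.385, -0.923, 0.0], [0.0, -0.0, -1.0]]
ft_force: [-3.4, 1.0, 7.2]
grip_width: 0.0003
```

Call:
apply_moves(slide=[[0,0,-4],[0,0,-12],[0,0,-25],[0,0,-50],[0,0,-90],[0,0,-130],[0,0,-150],[0,0,-150],[0,0,-150],[0,0,-150]], twist=[[0,0,0],[0,0,0],[0,0,0],[0,0,0],[0,0,0],[0,0,0],[0,0,0],[0,0,0],[0,0,0],[0,0,0]], jaw=[0,0,0,0,0,0,0,0,0,0])

```text
t: 13.37
tcp_pos: [0.5416, 0.0305, 0.221]
eef_rot: [[0.923, -0.386, -0.001], [-0.386, -0.923, 0.0], [-0.001, 0.0, -1.0]]
ft_force: [-0.7, 0.2, -1.2]
grip_width: -0.0004
```

```bash
python3 -c "
from h import *
snap('side','side9');snap('top','top9');snap('wrist','wrist9');sh(0,0,0)
i=cv2.imread('pics/side9.png');j=cv2.imread('pics/side0.png')
c=lambda m,x,y:cv2.resize(m[y-22:y+22,x-22:x+22],None,fx=6,fy=6,interpolation=cv2.INTER_CUBIC)
P=[(248,188),(380,341),(339,228)]
cv2.imwrite('pics/c9.png',np.vstack([np.hstack([c(m,*p) for p in P]) for m in (j,i)]))"
```

```text
shift mm [-487.6  236.5  221.4] pos [0.5416 0.0304 0.2202] F [ 0.72 -0.39 -0.16] t 13.5167
```

View pics/c9.png

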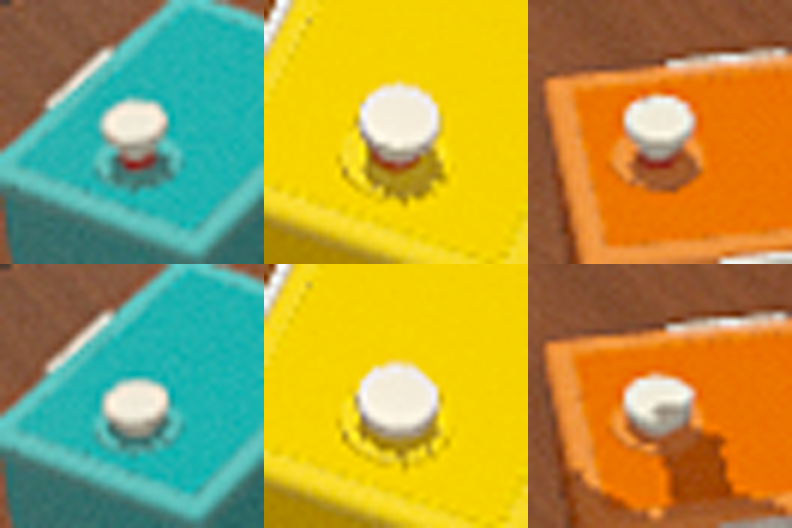

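View pics/side9.png

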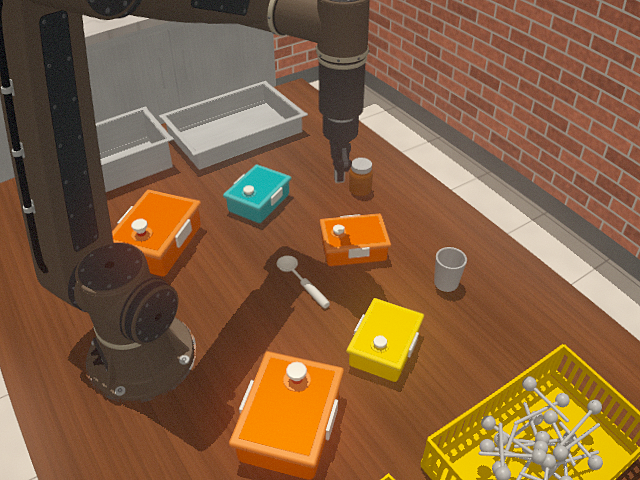

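View pics/top9.png

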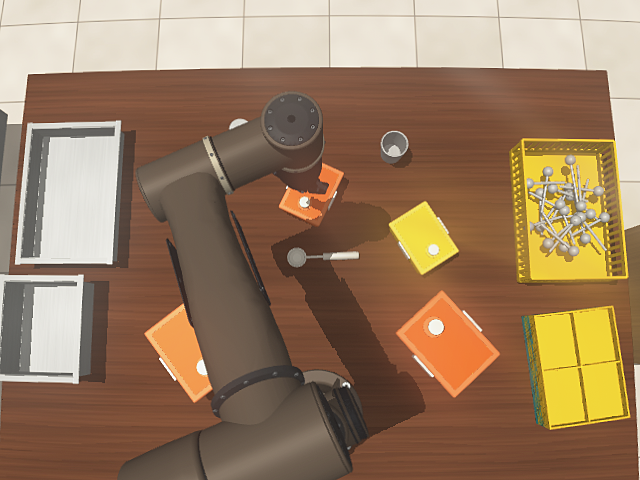

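```bash
python3 -c "
from h import *
a=cv2.imread('pics/side0.png');b=cv2.imread('pics/side9.png');c=lambda m:cv2.resize(m[170:300,90:220],None,fx=3,fy=3)
d=cv2.imread('pics/top0.png');e=cv2.imread('pics/top9.png');f=lambda m:cv2.resize(m[285:415,130:260],None,fx=2,fy=2)
cv2.imwrite('pics/d9.png',np.hstack([c(a),c(b)]));cv2.imwrite('pics/e9.png',np.hstack([f(d),f(e)]))"
```

```text
(no output)
```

View pics/d9.png

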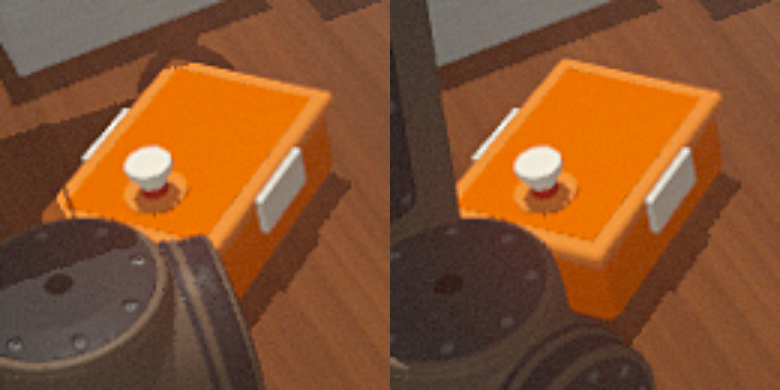

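View pics/e9.png

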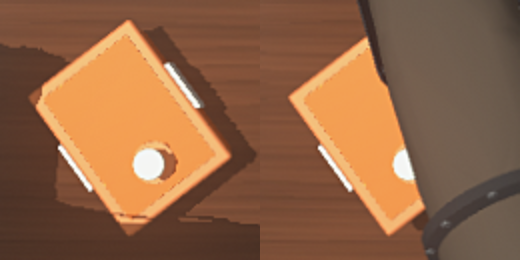

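The before and after crops match: the decoy hasn't moved and its red stem still shows, so its vent is still open.

```bash
python3 -c "
from h import *
print(bot.sign_off())"
```

```text
the job is handed in; nothing more can be done
None
```

I pressed the three vent plugs fully down with the shut fingertips, in the order turquoise, yellow, then the smallest orange. The job was handed in at about 13.5 s of the 56 s allowed.

- **Presses:** each one ended with the fingertips at about 72 mm height and a measured force of 7–8 N. That is well above the 3 N sliding friction, so each plug was at its stop.
- **Final pictures:** all three caps sit low with no red stem showing. I saw no movement of the boxes, cup or spoon. In the side view the jar is where it was; in the top view the arm mostly hides it.
- **Look-alikes:** the left large orange box has not moved and its red stem still shows. The right one looks unchanged in the full pictures. I did not press either of them.
- **Robot:** it was clear of everything, with the fingertips at 0.22 m, when I handed in.

No check failed. The camera estimates of the turquoise plug differed by about 5 mm and the other two by 2 mm or less. I aimed between them and checked from the wrist and side cameras before pressing.

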